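Hang the pipette on the rotary stand's free hook

ROBOT

A 6-joint arm with a two-finger parallel gripper is mounted at the origin on the work surface. World frame = base frame: x ahead of the robot, y to its left, z up, the work surface at z = 0. Lengths are in m, angles in rad, forces in N, time in s.
With the tool pointing down it reaches from about 0.35 to 0.85 m from the base axis. Payload 8.1 kg.
Tool frame: the origin (TCP) lies on the centre line of the jaws, within the pads' length; the fingertips stand robot.tip_reach ahead of it and the grasp point (between the pads) lies 5 mm behind it (robot.tip_reach is the distance from the TCP to the fingertips, in m); z points along the fingers, y is the direction in which the jaws open and shut (so a half turn about z gives the same grasp; the last joint's range is limited). The gripper opens to 93 mm and grips with 3 to 60 N. Pads are 15 mm wide; open, the fingers measure 128 mm over their backs; the gripper's body (75 mm by 188 mm) begins 65 mm behind the grasp point.
Start: joints at [-1.285, 0.13, 1.488, -0, 1.523, -0.085], TCP at [0.217, -0.559, 0.233] pointing down, gripper open.
Joint ranges: [-2.96, 2.96], [-0.89, 2.26], [0.02, 2.5], [-1.34, 4.48], [0, 2.73], [-2.66, 2.66]. Speed limits (rad/s): [2.39, 2.39, 2.79, 3.14, 3.14, 3.14].

INTERFACE

Orientations are given as a rotation vector (axis times angle).
In Python, from plant import sensors, read_camera, robot gives the robot as it stands.
- The arm moves only by the tool play_rows, never from a script. Its argument "series" is a list that holds one entry, the list of rows, each a list of 5 numbers: the closure, from -1 (fully open) to 1 (shut), then the shift along the world's x, y, z in m, then the turn about the world's z in rad. A call has 1 to 8 rows; each row is the pose to reach, as a shift and turn from the pose commanded when the call began; what a row does not reach only later rows make up. A row lasts 1/10 s, in which the tool goes at most 50 mm and 8.59 degrees, less where a joint would pass 70% of its speed; a pose out of reach is approached as far as the arm can. A call with a gripper value outside its range is refused whole. The fingers move at their own pace and stop on an object; "force" is the grip in N (left out, the last holds). Time passes only in rows, so rows that repeat a pose let the fingers close. It gives the time, the measured TCP pose, the force and the opening at its end, in the units of the state.
- sensors.read_state(): the state, without advancing time (a new reading comes with each control period).
- read_camera(name): name is "scene" or "top" or "wrist"; returns a dict with "color" (480x640x3 uint8, red, green, blue), "range_z" (480x640 float32, m along the optical axis (not along the pixel's ray), 0 where there is no reading), "intrinsics" (3x3 intrinsics, pixels), "rvec" (rotation vector, rad) and "tvec" (3), from world to camera coordinates, as OpenCV has them. Camera axes: x right, y down, z forward; pixel columns grow to the right and rows downward; lengths in m; the calibration is good to about 2 mm. A picture is of the moment at which its call begins.
- robot.close_job(): hands the job in, once; it reports no verdict.
The state is a dict: "t": time; "q": joint angles; "dq": joint speeds; "joint_torque": joint torques, N m; "tool_pos": TCP position; "orientation": TCP orientation; "force": force on the tool from outside, world axes, zero at the start; "wrist_torque": the same for the moment, N m; "opening": finger opening in m.
Only numpy, scipy, OpenCV 4.12 (cv2) and the standard library are available. Lean on these libraries where they do the work, as an engineer would, in place of code of your own. Each camera call takes 0.05 s, during which the arm holds its last target.

TASK

First turn the pipette carousel by the crank knob on its top until its only empty hook faces the middle of the gap in the clear shield, leaving the loose pipette in its block meanwhile. Then take the pipette out of the block, pass it in through the gap and hang it upright on that hook by its collar, let go, and leave the hook at the gap. Leave the bottle, beaker and cuvette box standing where they are.

Things in the scene. Friction and masses are not known exactly. Their poses are not given: they have to be found in the camera images.
- stand: Fixed stand: round grey foot 314 mm across, 12 mm high, and a clear shield (radius 152 mm, top 200 mm above the bench, steel rim) open over a 90 degree gap. Origin: on the bench, on the carousel's vertical axis. -x points through the middle of the gap, roughly towards the robot (yaw varies). It does not turn.
- carousel (a joint): Turn of the carousel about the stand's axis, rad, counterclockwise from above; 0 or 6.283: empty hook faces the middle of the gap; stops at -0.5 and 6.78. Six forked hooks 60 degrees apart, five with a pipette clipped fast (tops 232 mm above the bench, outer edges 128 mm from the axis), one empty. Drag 0.15 N m; stays where it is left.
- hook_seat (a point): Seat of the empty hook, 110 mm from the carousel's axis, 155 mm above the bench: where the centre of the collar's underside belongs, in the hook's slot, level with its prongs' tops. The hook is a fork of two radial prongs, 8 mm thick and wide, with a 20 mm slot between that is open outward (from 94 mm from the axis on). -x points outward along the hook. See hook_lip.
- hook_lip (a point): Between the outer ends of the empty hook's prongs, 135 mm from the axis, at the top of their lips. The last 5 mm of each prong is a lip that rises 6 mm above it: the pipette comes in from outside, shaft between the prongs, collar above the lips, and is lowered behind them.
- knob_mid (a point): Mid-grip of the crank knob: an upright free-spinning black cylinder, 20 mm across, 40 mm tall (bottom 241, this point 265, top 281 mm above the bench), 50 mm from the carousel's axis, always on the side opposite to the empty hook. Carry it round the axis to turn the carousel.
- rest: Fixed grey block 70 x 70 x 50 mm in which the loose pipette stands in a round hole 16.5 mm wide and 40 mm deep. Origin: centre of its underside.
- pipette: Loose white pipette, 200 mm tall, about 90 g, upright in the block. Origin: centre of its foot, 10 mm above the bench; z up along it. Shaft 14 mm across; collar, a disc 36 mm across, at 123 to 128 mm; handle 28 (x) x 24 (y) mm from 128 to 185 mm; button to 200 mm. A finger rest sticks out to 34 mm on the +x side at 176 to 182 mm: grip across the y sides.
- collar (a point): Centre of the underside of the pipette's collar, 123 mm above its foot.
- grip (a point): Point in the middle of the pipette's handle, 158 mm above its foot, where to grip it.
- bottle: Bystander: upright closed brown reagent bottle, 72 mm across up to 145 mm, sloping to a 36 mm cap, 210 mm tall. Origin: centre of its underside.
- beaker: Bystander: open glass beaker, 68 mm across, 90 mm tall. Origin: centre of its underside.
- cuvette_box: Bystander: open divided box 90 (x) x 60 x 35 mm. Origin: centre of its underside.
There are look-alikes about, which are no part of the job. Of the things shaped like the pipette, the white one is meant.

How it is judged:
By the outcome, as a careful person would: the job done as asked, in the order asked, and still so for the second after the job is handed in, with the robot touching nothing.
It also fails if it takes over 61 s, if anything falls off the work surface, if the arm or the gripper's body presses on something with over 40 N, if the wrist force passes 120 N, or if a joint passes its speed limit or range.

## Working session

There is one attempt and no reset: what is moved stays moved. The work goes in short steps, Python scripts to look and compute and a tool call to move; the robot and the scene stay as the last step left them, time stands still between calls to the robot, and variables do not carry over. Pictures are saved under pics/ and viewed, and the job is handed in when it is done.

Besides the shell and the picture viewer there is one more tool, called as name(argument=value, ...) on one line, values as JSON. play_rows: Moves the arm, as the interface text tells. Its arguments: {"type":"object","properties":{"series":{"type":"array","items":{"type":"array","items":{"type":"array","items":{"type":"number"}}}},"force":{"type":"number"}},"required":["series"]}

```bash
ls; mkdir -p pics; python3 - <<'E'
from plant import sensors, read_camera, robot
import cv2,numpy as np,pickle
print(sensors.read_state(), robot.tip_reach)
d={}
for n in ["scene","top","wrist"]:
    c=read_camera(n); d[n]=c
    cv2.imwrite(f"pics/{n}0.png",c["color"][:,:,::-1])
    print(n,c["intrinsics"].tolist(),c["rvec"],c["tvec"])
pickle.dump(d,open("d0.pkl","wb"))
E
```

```text
pics
{'t': 0.0, 'q': array([-1.28540494e+00,  1.31123244e-01,  1.48927320e+00, -4.59940332e-06,
        1.52299638e+00, -8.53790910e-02]), 'dq': array([-0.0006034 , -0.00150752, -0.00161573,  0.00047148, -0.00157536,
        0.00056751]), 'joint_torque': array([ 6.86650146e-04, -5.59847260e+01, -4.91764283e+01,  7.67987408e-02,
        3.58427502e-02, -1.72081386e-04]), 'tool_pos': array([ 0.21727868, -0.55869736,  0.23161341]), 'orientation': array([-3.08600234e+00, -5.78744918e-01,  2.89331250e-04]), 'force': array([ 0.59183521,  0.19127473, -0.49322684]), 'wrist_torque': array([ 0.0306473 ,  0.01185213, -0.02408986]), 'opening': 0.09290356956961782} 0.014
scene [[434.6071803190804, 0.0, 319.0942599709122], [0.0, 434.6071803190804, 236.52200670918677], [0.0, 0.0, 1.0]] [ 1.95532767  1.54293247 -0.62534198] [ 0.01101708 -0.24878376  1.52771301]
top [[502.0661466108729, 0.0, 311.9831158626748], [0.0, 502.0661466108729, 242.3252405586484], [0.0, 0.0, 1.0]] [ 2.19352392 -2.14528291  0.12620208] [-0.14221916  0.47785408  1.50637472]
wrist [[344.86522289146467, 0.0, 320.0375458033525], [0.0, 344.86522289146467, 233.43822098711473], [0.0, 0.0, 1.0]] [-2.38586143  1.63290898  0.24209593] [-0.59839097 -0.03225989  0.39252562]
```

View pics/scene0.png

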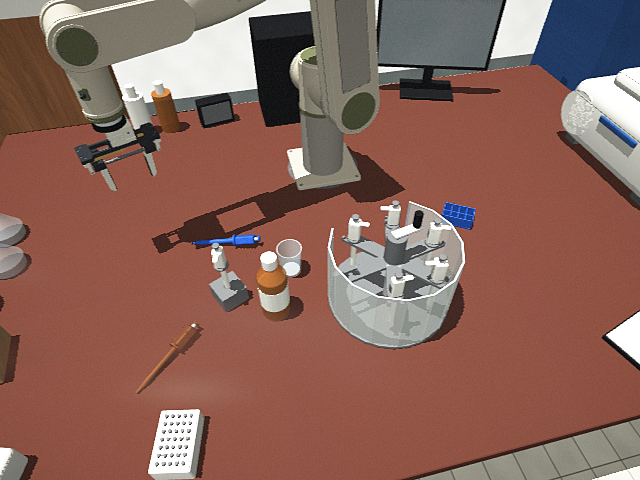

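View pics/top0.png

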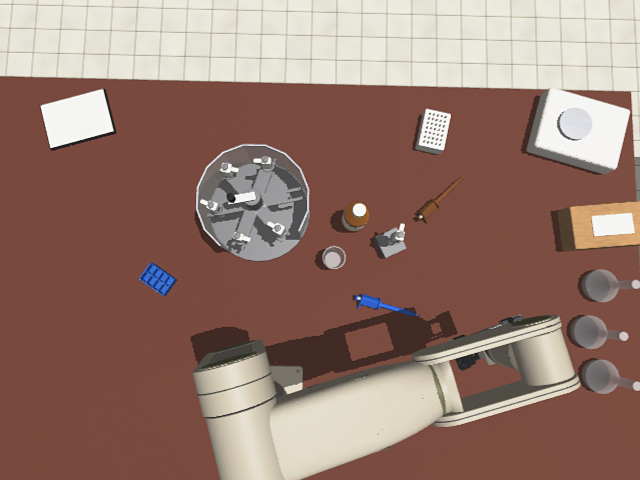

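View pics/wrist0.png

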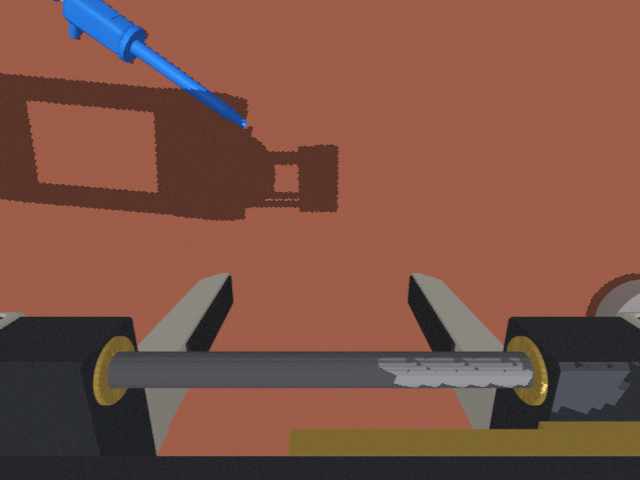

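```bash
cat > h.py <<'E'
import cv2,numpy as np,pickle
def cam(c):
    R=cv2.Rodrigues(np.array(c["rvec"],float))[0]; return np.array(c["intrinsics"]),R,np.array(c["tvec"],float).ravel()
def ray(c,u,v):
    K,R,t=cam(c); d=R.T@(np.linalg.inv(K)@[u,v,1.]); return -R.T@t,d
def onz(c,u,v,z):
    o,d=ray(c,u,v); return o+d*(z-o[2])/d[2]
def proj(c,P):
    K,R,t=cam(c); p=(R@np.atleast_2d(P).T).T+t; p=(K@p.T).T; return p[:,:2]/p[:,2:]
def tri(c1,p1,c2,p2):
    o1,d1=ray(c1,*p1);o2,d2=ray(c2,*p2);d1/=np.linalg.norm(d1);d2/=np.linalg.norm(d2)
    s=np.linalg.lstsq(np.c_[d1,-d2],o2-o1,rcond=None)[0]; a=o1+s[0]*d1;b=o2+s[1]*d2
    return (a+b)/2,np.linalg.norm(a-b)
def cloud(c):
    K,R,t=cam(c); z=c["range_z"].astype(float); v,u=np.mgrid[:480,:640]
    p=np.stack([(u-K[0,2])/K[0,0]*z,(v-K[1,2])/K[1,1]*z,z],-1); return (p-t)@R
E
python3 - <<'E'
from h import *
d=pickle.load(open("d0.pkl","rb"))
def crop(n,x0,x1,y0,y1,s):
    im=d[n]["color"][y0:y1,x0:x1,::-1]; cv2.imwrite(f"pics/{n}_crop{x0}.png",cv2.resize(im,None,fx=s,fy=s,interpolation=cv2.INTER_CUBIC))
crop("top",190,320,135,270,4.4); crop("scene",320,475,195,350,3.8); crop("top",320,420,190,275,6); crop("scene",185,325,220,325,5)
E
```

```text
(no output)
```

View pics/top_crop190.png

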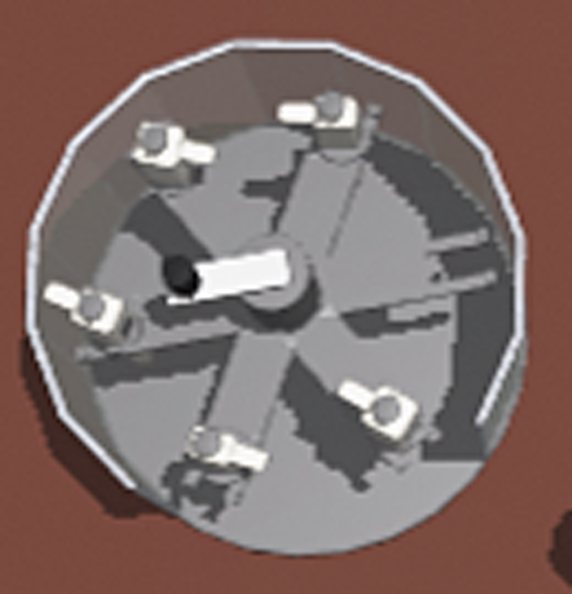

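View pics/scene_crop320.png

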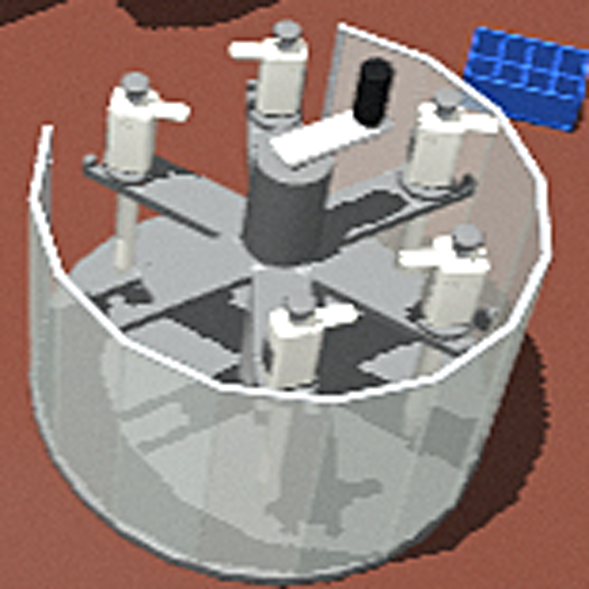

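View pics/top_crop320.png

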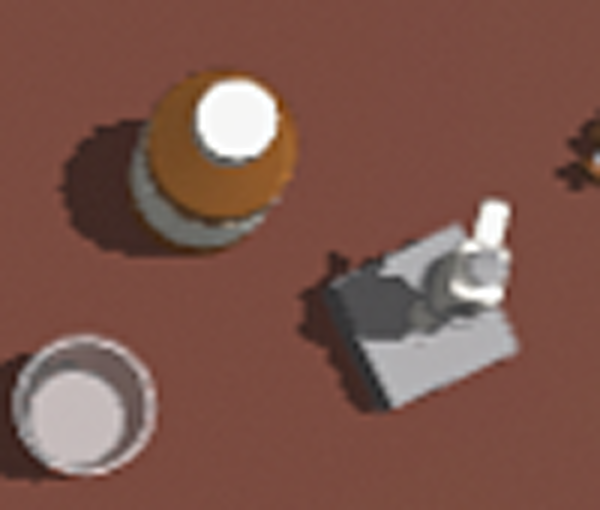

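View pics/scene_crop185.png

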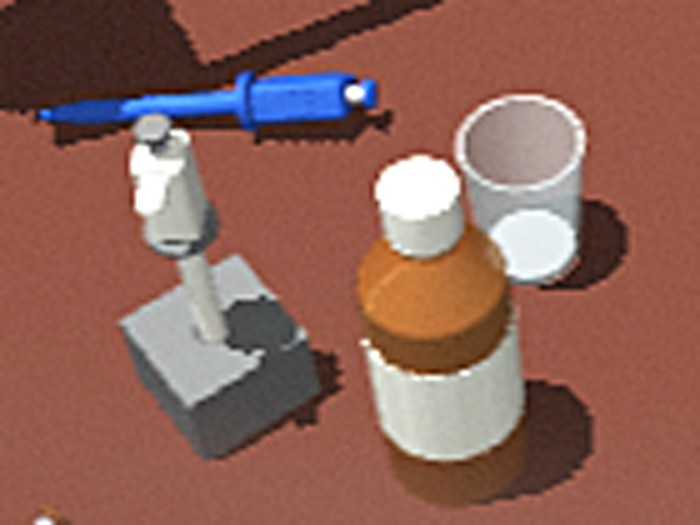

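```bash
python3 - <<'E'
from h import *
from scipy.optimize import least_squares
d=pickle.load(open("d0.pkl","rb")); T=d["top"];S=d["scene"]
f=lambda x,y:(x/4.4+190-.4,y/4.4+135-.4)
rim=[(133,487),(64,412),(31,327),(36,229),(77,145),(141,80),(235,43),(330,45),(415,82),(487,153),(522,245),(520,330),(481,422)]
P=np.array([onz(T,*f(*p),.2)[:2] for p in rim])
r=least_squares(lambda q:np.hypot(*(P-q[:2]).T)-q[2],[.6,0,.15]);print("rim fit",r.x,np.abs(r.fun).max())
c=r.x[:2]
for q in (P[0],P[-1]):print(np.degrees(np.arctan2(*(q-c)[::-1])))
ft=[(460,460),(420,510),(360,545),(300,554),(240,545),(185,515)]
Q=np.array([onz(T,*f(*p),.012)[:2] for p in ft]); print("foot r",np.hypot(*(Q-c).T))
r=least_squares(lambda q:np.hypot(*(Q-q[:2]).T)-.157,c);print("foot fit",r.x)
# knob black mask
for n,z in (("top",.281),):
    g=T["color"].max(2); m=(g<45).astype(np.uint8); m[:, :220]=0;m[:,243:]=0;m[:185]=0;m[212:]=0
    k,l,st,ce=cv2.connectedComponentsWithStats(m); print(st,ce)
for u,v in [(231,197)]: print(onz(T,u,v,.281))
cl=cloud(T)
print("knobcloud",cl[193:202:2,226:238:2,:].round(3).tolist())
# scene knob top  approx crop(377,66)
g=lambda x,y,s,a,b:(x/s+a-.4,y/s+b-.4)
print(tri(T,f(181,270),S,g(377,66,3.8,320,195)))
# pipette button top
print("btn",tri(T,(486/6+320-.4,266/6+190-.4),S,(155/5+185-.4,126/5+220-.4)))
print("btn z=.21",onz(T,486/6+320-.4,266/6+190-.4,.21))
print("fr end",onz(T,493/6+320-.4,208/6+190-.4,.192))
# rest top corners
for p in [(328,290),(460,222),(520,350),(388,408)]: print("rest",onz(T,p[0]/6+320-.4,p[1]/6+190-.4,.05))
print("bottlecap",onz(T,237/6+320-.4,120/6+190-.4,.21)); print("beaker",onz(T,85/6+320,403/6+190,.09))
# caro pips buttons
for p in [(156,137),(331,106),(93,307),(388,408),(209,442)]:
    w=onz(T,*f(*p),.232)[:2]; print(w,np.hypot(*(w-c)),np.degrees(np.arctan2(*(w-c)[::-1])))
for p in [(487,236),(493,278)]:
    w=onz(T,*f(*p),.161)[:2]; print("prong",w,np.hypot(*(w-c)),np.degrees(np.arctan2(*(w-c)[::-1])))
E
```

```text
rim fit [0.57814548 0.03439728 0.1538378 ] 0.0012913390695864224
147.16488971121757
-123.35736466021615
foot r [0.14095472 0.14872631 0.15432636 0.15553939 0.15566305 0.15271264]
foot fit [0.58234424 0.04421857]
[[     0      0    640    480 307178]
 [   227    194      2      3      3]
 [   228    196      7      6     19]] [[319.50630905 239.50292339]
 [227.33333333 195.        ]
 [232.05263158 199.26315789]]
[0.56540592 0.08036778 0.281     ]
knobcloud [[[0.632, 0.14, 0.007], [0.576, 0.089, 0.278], [0.576, 0.084, 0.278], [0.63, 0.12, 0.018], [0.632, 0.115, 0.008], [0.631, 0.108, 0.012]], [[0.569, 0.093, 0.286], [0.57, 0.088, 0.283], [0.571, 0.083, 0.28], [0.571, 0.078, 0.281], [0.58, 0.08, 0.236], [0.579, 0.073, 0.243]], [[0.566, 0.094, 0.277], [0.565, 0.088, 0.283], [0.566, 0.083, 0.28], [0.566, 0.078, 0.28], [0.569, 0.076, 0.262], [0.574, 0.074, 0.237]], [[0.611, 0.138, 0.014], [0.56, 0.087, 0.283], [0.56, 0.083, 0.282], [0.561, 0.079, 0.275], [0.564, 0.075, 0.262], [0.57, 0.074, 0.233]], [[0.579, 0.114, 0.153], [0.562, 0.094, 0.245], [0.558, 0.085, 0.266], [0.559, 0.081, 0.258]
[... 331 characters left out ...]
1869254  0.05      ]
rest [ 0.53190853 -0.38493055  0.05      ]
rest [ 0.46782977 -0.41528079  0.05      ]
rest [ 0.43719002 -0.34921784  0.05      ]
bottlecap [ 0.55293892 -0.25588422  0.21      ]
beaker [ 0.43192001 -0.19678383  0.09      ]
[0.65979326 0.10739109] 0.10951920447346403 41.79698874104685
[0.68172862 0.00147671] 0.10868867896526979 -17.631182545098977
[0.55389784 0.14113948] 0.1094616222295749 102.79816716188346
[ 0.49644456 -0.03872484] 0.10964435659312939 -138.17154204961838
[0.47337905 0.06806341] 0.11004278532596841 162.18547006821674
prong [ 0.61870231 -0.09436358] 0.1349970851396543 -72.51672435267959
prong [ 0.59149985 -0.09885599] 0.13392076697951935 -84.27704543122209
```

play_rows(series=[[[-1,0,0,0.05,0],[-1,0,0.01,0.1,0],[-1,0.02,0.05,0.117,0],[-1,0.043,0.092,0.117,0],[-1,0.066,0.134,0.117,0],[-1,0.09,0.177,0.117,0],[-1,0.113,0.22,0.117,0],[-1,0.136,0.262,0.117,0]]])

```text
t: 0.95
tool_pos: [0.3538, -0.2953, 0.3494]
orientation: [-3.088, -0.579, -0.0]
force: [0.6, -0.3, 1.3]
opening: 0.0929
```

play_rows(series=[[[-1,0.024,0.042,0,0],[-1,0.047,0.085,0,0],[-1,0.07,0.127,0,0],[-1,0.094,0.17,0,0],[-1,0.118,0.21,0,0],[-1,0.142,0.253,0,0],[-1,0.166,0.296,0,0],[-1,0.18,0.32,0,0]]])

```text
t: 1.75
tool_pos: [0.5342, 0.0261, 0.3491]
orientation: [-3.086, -0.583, 0.001]
force: [-0.5, -1.3, -0.8]
opening: 0.0931
```

```bash
python3 - <<'E'
from plant import sensors, read_camera
import cv2,pickle
s=sensors.read_state();print(s["t"],s["tool_pos"],s["orientation"],s["q"])
c=read_camera("wrist"); pickle.dump(c,open("w1.pkl","wb")); cv2.imwrite("pics/w1.png",c["color"][:,:,::-1])
E
```

```text
1.75 [0.53418309 0.02614901 0.34905677] [-3.08614701e+00 -5.82734397e-01  6.73025614e-04] [-4.75040423e-02 -6.40917780e-02  1.47719328e+00  7.96376088e-04
  1.72911927e+00  1.15016689e+00]
```

View pics/w1.png

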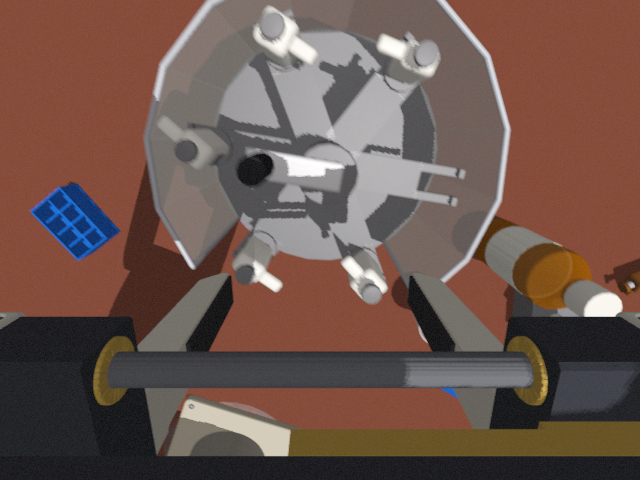

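```bash
python3 - <<'E'
from h import *
from scipy.optimize import least_squares
c=pickle.load(open("w1.pkl","rb"))
cv2.imwrite("pics/w1a.png",cv2.resize(c["color"][120:300,140:300,::-1],None,fx=3.3,fy=3.3)); cv2.imwrite("pics/w1b.png",cv2.resize(c["color"][120:310,340:520,::-1],None,fx=3.1,fy=3.1))
g=c["color"].max(2); m=(g<40).astype(np.uint8); m[:145]=0;m[190:]=0;m[:,:230]=0;m[:,280:]=0
k,l,st,ce=cv2.connectedComponentsWithStats(m); print(st,ce)
print("knob",onz(c,250,171,.281))
rim=[(148,135),(157,97),(509,130),(489,57),(493,217),(192,267)]
P=np.array([onz(c,*p,.2)[:2] for p in rim]);print(P)
r=least_squares(lambda q:np.hypot(*(P-q[:2]).T)-.1525,[.6,0]);print(r.x,r.fun)
a=r.x
for q in P: print(np.degrees(np.arctan2(*(q-a)[::-1])))
print(proj(c,[[.5781,.0344,.2]]))
E
```

```text
[[     0      0    640    480 306438]
 [   238    154     35     31    762]] [[319.66156286 239.67481513]
 [254.52755906 169.19816273]]
knob [0.57052883 0.08895856 0.281     ]
[[ 0.55327603  0.19005326]
 [ 0.58531042  0.19006821]
 [ 0.66738117 -0.09073656]
 [ 0.70996914 -0.04770264]
 [ 0.59657103 -0.1156977 ]
 [ 0.45077286  0.12397171]]
[0.58063677 0.03745199] [0.0025347  0.00018776 0.00228015 0.00234887 0.00147638 0.00354581]
100.16487847931242
88.24594814288812
-55.914030153623216
-33.36158801292026
-84.06010657677183
146.32710884776014
[[330.65142219 175.13763118]]
```

View pics/w1a.png

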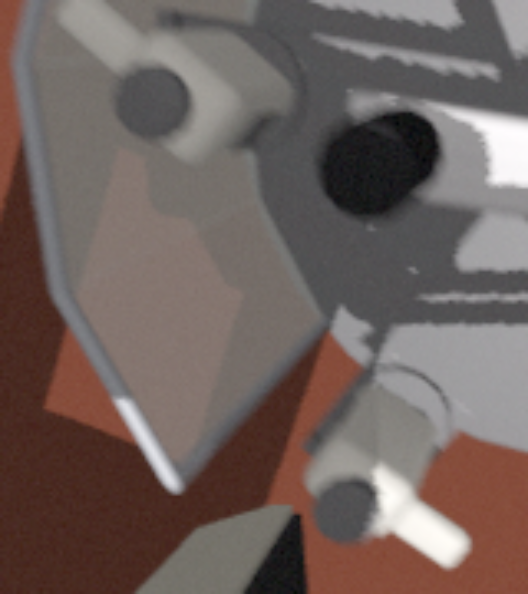

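View pics/w1b.png

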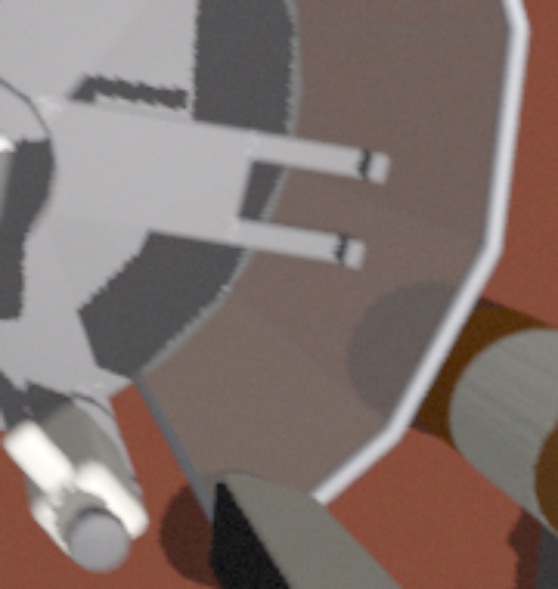

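```bash
python3 - <<'E'
from h import *
from scipy.optimize import least_squares
c=pickle.load(open("w1.pkl","rb"))
rim=[(193.5,267),(156.5,208),(147,135),(509,128),(500,200),(467.4,259)]
P=np.array([onz(c,*p,.2)[:2] for p in rim])
r=least_squares(lambda q:np.hypot(*(P-q[:2]).T)-q[2],[.6,0,.15]);print(r.x,r.fun)
a=r.x[:2]
for q in P: print(np.degrees(np.arctan2(*(q-a)[::-1])))
print("knob",onz(c,250.5,172,.281))
k=onz(c,250.5,172,.281)[:2]-a; print(np.hypot(*k),np.degrees(np.arctan2(k[1],k[0])))
w=[onz(c,340+x/3.1,120+y/3.1,.161)[:2] for x,y in [(375,163),(352,250)]]
m=(w[0]+w[1])/2-a; print("lip",w,np.linalg.norm(w[0]-w[1]),np.hypot(*m),np.degrees(np.arctan2(m[1],m[0])))
E
```

```text
[0.58160039 0.03876611 0.15538281] [-4.02337593e-04  1.02762017e-03 -6.39898952e-04  5.16340868e-05
  2.09313890e-04 -2.46331599e-04]
147.22823941420134
123.93225347174631
100.66243311151239
-55.883071989709684
-78.55198533787375
-100.86457395559104
knob [0.57004577 0.08846865 0.281     ]
0.051027942996824616 103.08739817869605
lip [array([ 0.62273983, -0.08642003]), array([ 0.59523574, -0.09272121])] 0.02821666405388274 0.13122646903512467 -77.95362672711887
```

play_rows(series=[[[-0.3,0.018,0.03,0,0],[-0.3,0.035,0.06,0,0],[-0.3,0.035,0.06,0,0],[-0.3,0.035,0.06,-0.03,0],[-0.3,0.035,0.06,-0.06,0],[-0.3,0.035,0.06,-0.086,0],[-0.3,0.035,0.06,-0.086,0]]])

```text
t: 2.5
tool_pos: [0.5658, 0.082, 0.2588]
orientation: [-3.087, -0.578, 0.013]
force: [0.7, -0.4, 0.4]
opening: 0.0606
```

play_rows(force=10, series=[[[1,0,0,0,0],[1,0,0,0,0],[1,0,0,0,0],[1,0,0,0,0],[1,0,0,0,0],[1,0,0,0,0]]])

```text
t: 3.1
tool_pos: [0.568, 0.0854, 0.2645]
orientation: [-3.083, -0.581, -0.001]
force: [-3.7, 7.5, 5.3]
opening: 0.0198
```

```bash
python3 - <<'E'
from plant import sensors, read_camera
import cv2,pickle
s=sensors.read_state();print(s["t"],s["tool_pos"],s["force"],s["wrist_torque"],s["opening"])
c=read_camera("wrist"); pickle.dump(c,open("w2.pkl","wb")); cv2.imwrite("pics/w2.png",c["color"][:,:,::-1])
E
```

```text
3.1 [0.56796718 0.08535636 0.26452574] [-3.6754135   7.53409069  5.34012177] [ 1.26040386  0.55726147 -0.01997752] 0.0197500977851008
```

View pics/w2.png

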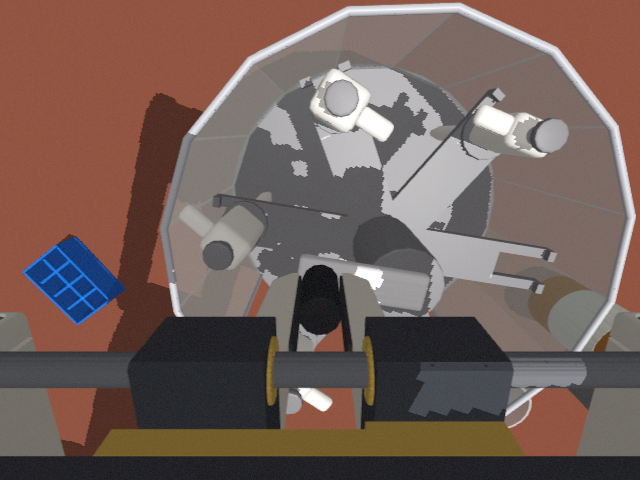

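play_rows(force=15, series=[[[1,0.005,0.001,0,0],[1,0.01,0.001,0,0],[1,0.015,0.001,0,0],[1,0.0195,0.0005,0,0],[1,0.0245,-0.001,0,0],[1,0.029,-0.0025,0,0],[1,0.0335,-0.0045,0,0],[1,0.038,-0.007,0,0]]])

```text
t: 3.95
tool_pos: [0.6069, 0.0775, 0.2646]
orientation: [-3.085, -0.581, -0.003]
force: [-1.5, 5.3, 3.7]
opening: 0.0197
```

play_rows(series=[[[1,0.004,-0.003,0,0],[1,0.0075,-0.006,0,0],[1,0.011,-0.01,0,0],[1,0.014,-0.014,0,0],[1,0.0165,-0.018,0,0],[1,0.019,-0.0225,0,0],[1,0.0205,-0.027,0,0],[1,0.0215,-0.032,0,0]]])

```text
t: 4.75
tool_pos: [0.6278, 0.0435, 0.2645]
orientation: [-3.088, -0.579, 0.0]
force: [-4.8, 3.3, 7.7]
opening: 0.0197
```

play_rows(series=[[[1,0,0,0,0],[1,0,0,0,0]]])

```text
t: 4.95
tool_pos: [0.6279, 0.0425, 0.2645]
orientation: [3.087, 0.577, -0.0]
force: [-3.2, -0.4, 7.5]
opening: 0.0196
```

```bash
python3 - <<'E'
from plant import sensors, read_camera
import cv2,pickle
s=sensors.read_state();print(s["t"],s["tool_pos"],s["force"],s["wrist_torque"],s["opening"],s["q"])
c=read_camera("top"); pickle.dump(c,open("t3.pkl","wb")); cv2.imwrite("pics/t3.png",cv2.resize(c["color"][135:270,180:320,::-1],None,fx=4.4,fy=4.4,interpolation=cv2.INTER_CUBIC))
c=read_camera("wrist"); pickle.dump(c,open("w3.pkl","wb")); cv2.imwrite("pics/w3.png",c["color"][:,:,::-1])
E
```

```text
4.95 [0.62788969 0.04245874 0.26453058] [-3.19388653 -0.36603207  7.49204393] [-0.17384834  0.53905039 -0.03072924] 0.019630822681217647 [-1.30442065e-02  1.98590019e-01  1.35479992e+00 -1.52661596e-03
  1.58799530e+00  1.18799563e+00]
```

View pics/w3.png

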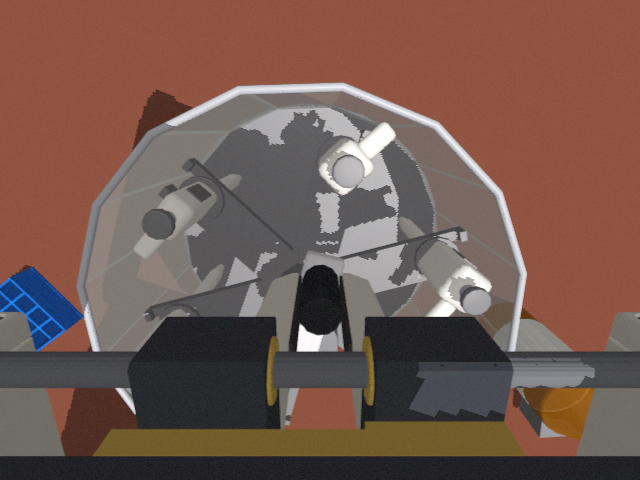

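View pics/t3.png

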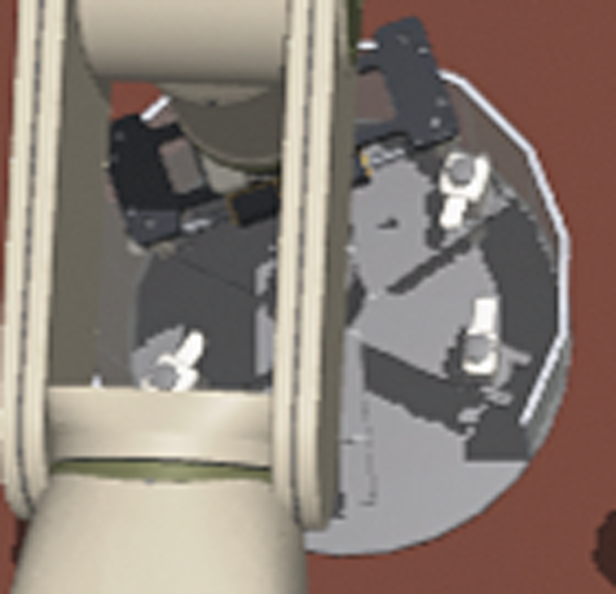

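```bash
python3 - <<'E'
from h import *
T=pickle.load(open("t3.pkl","rb")); a=np.array([.57815,.0344])
for p in [(463,170),(478,350),(167,375)]:
    w=onz(T,p[0]/4.4+180-.4,p[1]/4.4+135-.4,.232)[:2]-a; an=np.degrees(np.arctan2(w[1],w[0])); print(np.hypot(*w),an,an%60)
E
```

```text
0.10917124250222633 -53.48162685122723 6.518373148772767
0.10982551957700612 -114.61465078481363 5.385349215186366
0.10872344504323825 126.93290512370805 6.9329051237080535
```

play_rows(series=[[[1,-0.0003,0.0025,0,0],[1,-0.0008,0.0048,0,0],[1,-0.0008,0.0048,0,0],[1,-0.0008,0.0048,0,0]]])

```text
t: 5.45
tool_pos: [0.6271, 0.0471, 0.2646]
orientation: [3.086, 0.577, 0.0]
force: [-2.4, -2.5, 7.2]
opening: 0.0199
```

```bash
python3 - <<'E'
from plant import sensors, read_camera
import cv2,pickle
from h import *
s=sensors.read_state();print(s["t"],s["tool_pos"],s["force"],s["opening"])
T=c=read_camera("top"); pickle.dump(c,open("t4.pkl","wb")); cv2.imwrite("pics/t4.png",cv2.resize(c["color"][135:270,180:320,::-1],None,fx=4.4,fy=4.4,interpolation=cv2.INTER_CUBIC))
E
```

```text
5.45 [0.62714392 0.04714176 0.26455708] [-2.39881336 -2.48532443  7.16950788] 0.01985361996529656
```

View pics/t4.png

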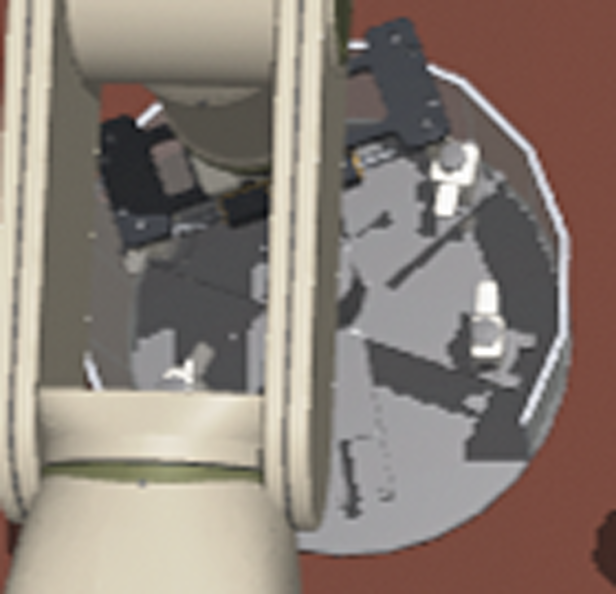

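play_rows(series=[[[-0.3,0,0,0,0],[-0.3,0,0,0,0],[-0.3,0,0,0,0],[-0.3,0,0,0.03,0],[-0.3,0,0,0.07,0],[-0.3,-0.02,-0.03,0.1,0],[-0.3,-0.04,-0.07,0.1,0],[-0.3,-0.06,-0.11,0.1,0]]])

```text
t: 6.3
tool_pos: [0.5669, -0.0622, 0.365]
orientation: [3.086, 0.581, 0.003]
force: [0.6, -0.9, 0.3]
opening: 0.0603
```

play_rows(series=[[[-0.3,-0.02,-0.04,0,-0.1],[-0.3,-0.04,-0.08,0,-0.2],[-0.3,-0.06,-0.12,0,-0.3],[-0.3,-0.08,-0.16,0,-0.4],[-0.3,-0.1,-0.2,0,-0.5],[-0.3,-0.12,-0.24,0,-0.6],[-0.3,-0.14,-0.28,0,-0.6],[-0.3,-0.14,-0.28,0,-0.6]]])

```text
t: 7.1
tool_pos: [0.4242, -0.3456, 0.3628]
orientation: [3.119, -0.368, -0.003]
force: [0.4, 0.3, -0.5]
opening: 0.0606
```

```bash
python3 - <<'E'
from plant import sensors, read_camera
import cv2,pickle
from h import *
s=sensors.read_state();print(s["t"],s["tool_pos"],s["orientation"],s["force"],s["opening"],s["q"])
T=c=read_camera("top"); pickle.dump(c,open("t5.pkl","wb")); cv2.imwrite("pics/t5.png",cv2.resize(c["color"][135:270,180:320,::-1],None,fx=4.4,fy=4.4,interpolation=cv2.INTER_CUBIC))
c=read_camera("wrist"); pickle.dump(c,open("w5.pkl","wb")); cv2.imwrite("pics/w5.png",c["color"][:,:,::-1])
c=read_camera("scene"); pickle.dump(c,open("s5.pkl","wb")); cv2.imwrite("pics/s5.png",c["color"][:,:,::-1])
E
```

```text
7.1 [ 0.42421784 -0.3456125   0.36281087] [ 3.11895819e+00 -3.68223129e-01 -3.02105867e-03] [ 0.42234418  0.25035393 -0.46249424] 0.06059857635669572 [-0.77605246 -0.02777623  1.41724176 -0.00197891  1.75305347  1.02941747]
```

View pics/t5.png

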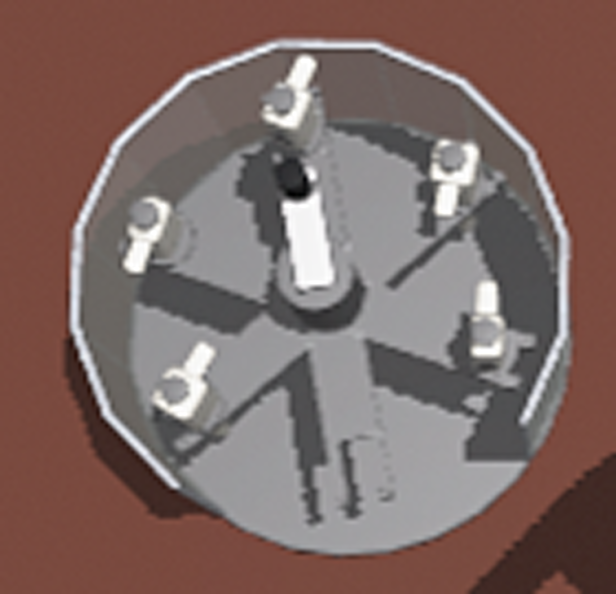

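View pics/w5.png

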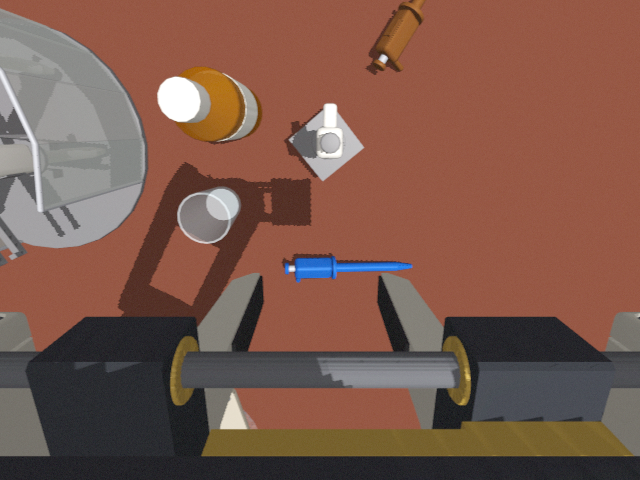

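View pics/s5.png

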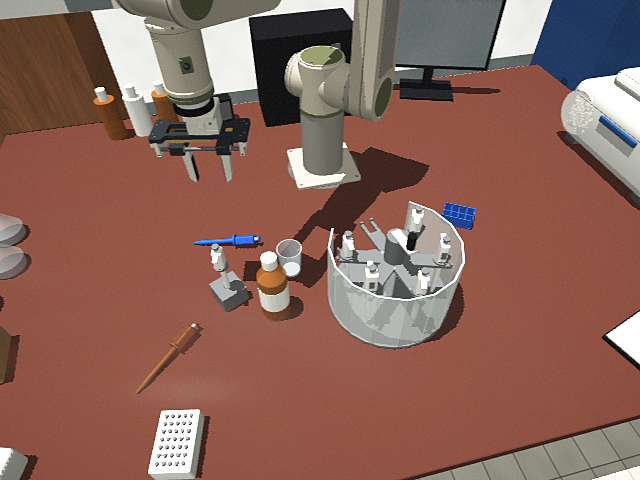

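```bash
python3 - <<'E'
from h import *
from scipy.optimize import least_squares
T=pickle.load(open("t5.pkl","rb"));W=pickle.load(open("w5.pkl","rb"));S=pickle.load(open("s5.pkl","rb"));T0=pickle.load(open("d0.pkl","rb"))["top"]
f=lambda x,y:(x/4.4+180-.4,y/4.4+135-.4)
B=np.array([onz(T,*f(*p),.232)[:2] for p in [(148,213),(284,99),(454,157),(487,332),(178,390)]])
def mod(q,fixed=[131.8,71.8,11.8,-48.2,-108.2]):
    pass
order=[71.8,11.8,-48.2,-108.2,131.8]
def fun(q):
    an=np.radians(order)+q[2]; return (q[:2]+.11*np.c_[np.cos(an),np.sin(an)]-B).ravel()
r=least_squares(fun,[.578,.034,0]);print("axis",r.x[:2],"hook",191.8+np.degrees(r.x[2]),r.fun.round(4))
rim=[(180,487),(109,415),(73,325),(80,232),(119,150),(190,78),(279,43),(375,45),(462,80),(530,152),(567,242),(565,338),(525,422)]
P=np.array([onz(T,*f(*p),.2)[:2] for p in rim])
def fr(q):
    an=np.radians(np.linspace(146.8,-123.2,13))+q[2]; return (q[:2]+q[3]*np.c_[np.cos(an),np.sin(an)]-P).ravel()
r2=least_squares(fr,[.578,.034,0,.152]);print("rim",r2.x[:2],"gapmid",191.8+np.degrees(r2.x[2]),r2.x[3],np.abs(r2.fun).max())
# prong lips
for p in [(350,512),(388,497)]: 
  w=onz(T,*f(*p),.161)[:2]-r.x[:2]; print("lip",np.hypot(*w),np.degrees(np.arctan2(w[1],w[0]))%360)
# pipette
b=onz(W,330.5,142,.21);e=onz(W,330.5,107,.192);print("pip wrist",b,e,np.degrees(np.arctan2(*(e-b)[:2][::-1])))
print("tri", tri(W,(330.5,142),T0,(486/6+320-.4,266/6+190-.4)))
bc=[onz(W,*p,.05) for p in [(325,105),(364,147),(323,181),(288,140)]]; print("block",np.mean(bc,0))
cv2.imwrite("pics/w5c.png",cv2.resize(W["color"][90:195,275:380,::-1],None,fx=5.5,fy=5.5,interpolation=cv2.INTER_CUBIC))
cv2.imwrite("pics/s5c.png",cv2.resize(S["color"][230:320,200:300,::-1],None,fx=6,fy=6,interpolation=cv2.INTER_CUBIC))
E
```

```text
axis [0.57750969 0.03342905] hook 192.11275014009908 [-0.0006  0.0011  0.0003 -0.0006  0.0002 -0.0005  0.0002 -0.0007 -0.0001
  0.0007]
rim [0.57743754 0.03409516] gapmid 191.73567303054193 0.1542394743507887 0.003387708977813375
lip 0.13983727149732583 187.3772573536695
lip 0.13519544525520627 197.92384195610873
pip wrist [ 0.4927606  -0.36723124  0.21      ] [ 0.52114853 -0.37427187  0.192     ] -13.929151332334213
tri (array([ 0.49125873, -0.36863152,  0.20277587]), np.float64(0.003480911171575262))
block [ 0.48569995 -0.36303744  0.05      ]
```

View pics/w5c.png

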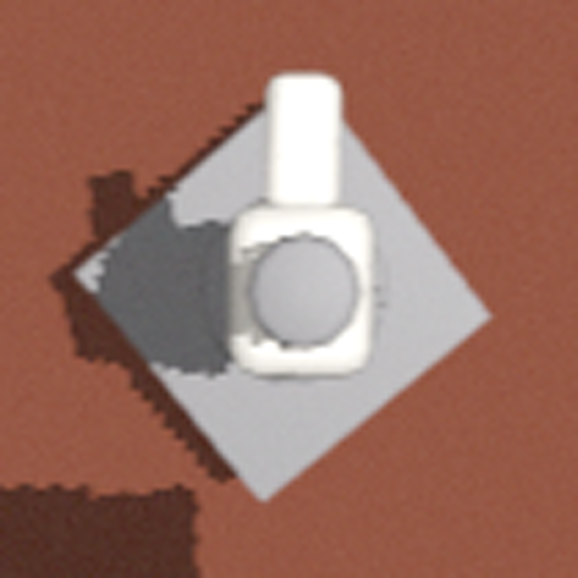

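View pics/s5c.png

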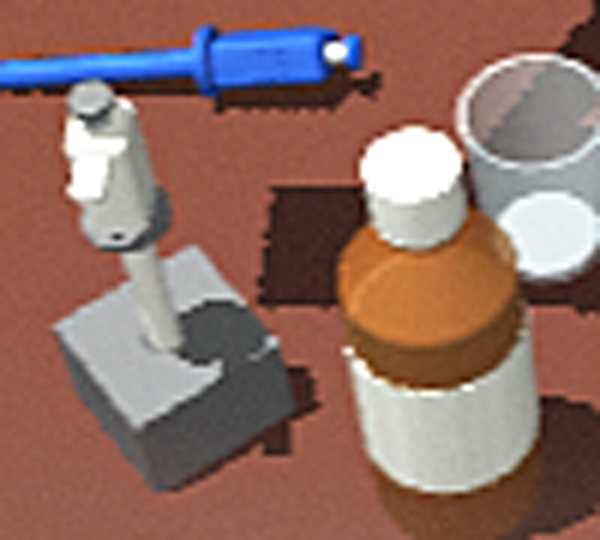

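play_rows(series=[[[-0.3,0.04,-0.014,-0.01,0],[-0.3,0.0665,-0.0225,-0.04,0],[-0.3,0.0665,-0.0225,-0.08,0],[-0.3,0.0665,-0.0225,-0.12,0],[-0.3,0.0665,-0.0225,-0.12,0],[-0.3,0.0665,-0.0225,-0.12,0]]])

```text
t: 7.85
tool_pos: [0.4941, -0.3624, 0.2439]
orientation: [-3.12, 0.356, 0.002]
force: [-0.1, 0.5, 1.1]
opening: 0.0602
```

```bash
python3 - <<'E'
from plant import sensors, read_camera
import cv2,pickle
from h import *
s=sensors.read_state();print(s["t"],s["tool_pos"],s["orientation"],s["force"],s["opening"])
c=read_camera("wrist"); pickle.dump(c,open("w6.pkl","wb")); cv2.imwrite("pics/w6.png",c["color"][:,:,::-1])
p=s["tool_pos"]; print(proj(c,[[p[0],p[1],.21],[.4905,-.3682,.21],[p[0],p[1],p[2]]]))
E
```

```text
7.85 [ 0.49405734 -0.36243914  0.24391104] [-3.12033031e+00  3.56238143e-01  1.83748129e-03] [-0.09538999  0.51699215  1.08446356] 0.060238173219797984
[[322.54775283 274.3011888 ]
 [333.45720138 277.70260129]
 [322.97563427 302.0894088 ]]
```

View pics/w6.png

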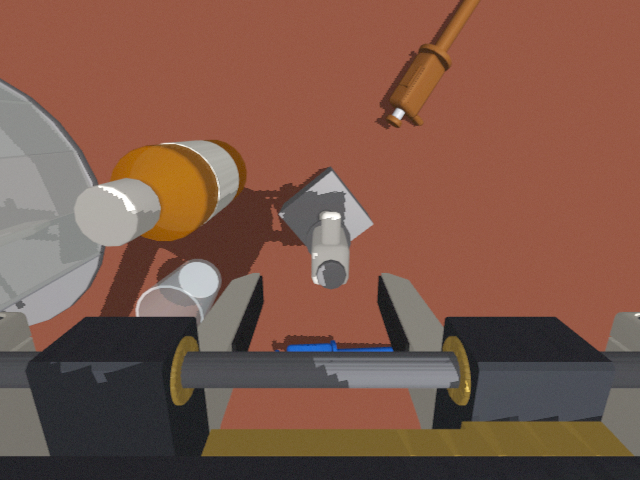

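play_rows(series=[[[-0.3,-0.002,-0.0055,0,0],[-0.3,-0.002,-0.0055,-0.02,0],[-0.3,-0.002,-0.0055,-0.045,0],[-0.3,-0.002,-0.0055,-0.07,0],[-0.3,-0.002,-0.0055,-0.081,0],[-0.3,-0.002,-0.0055,-0.081,0],[-0.3,-0.002,-0.0055,-0.081,0]]])

```text
t: 8.6
tool_pos: [0.4923, -0.3703, 0.1647]
orientation: [3.119, -0.359, 0.003]
force: [1.5, 0.3, 0.9]
opening: 0.0605
```

```bash
python3 - <<'E'
from plant import sensors, read_camera
import cv2,pickle
from h import *
s=sensors.read_state();print(s["t"],s["tool_pos"],s["orientation"],s["force"],s["opening"])
c=read_camera("wrist"); pickle.dump(c,open("w7.pkl","wb")); cv2.imwrite("pics/w7.png",c["color"][:,:,::-1])
E
```

```text
8.6 [ 0.49231656 -0.3702602   0.16471708] [ 3.11949515 -0.35932801  0.0032256 ] [1.52392969 0.32574228 0.86845894] 0.06047528348309844
```

View pics/w7.png

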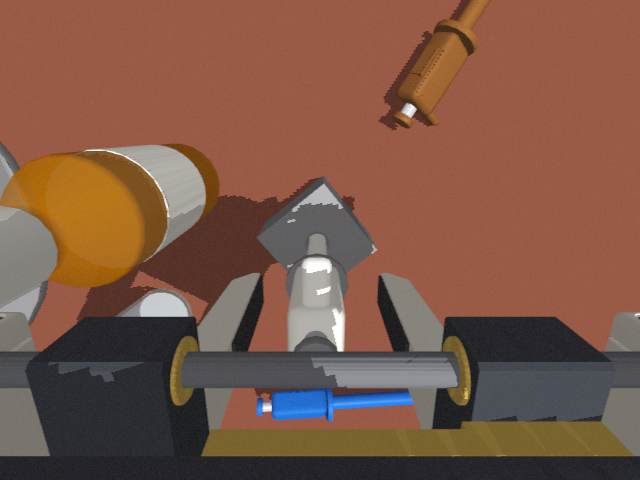

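play_rows(force=25, series=[[[1,0,0,0,0],[1,0,0,0,0],[1,0,0,0,0],[1,0,0,0,0],[1,0,0,0,0]]])

```text
t: 9.15
tool_pos: [0.4916, -0.3694, 0.1627]
orientation: [3.121, -0.359, -0.0]
force: [-0.2, 0.6, -0.1]
opening: 0.025
```

play_rows(series=[[[1,0,0,0.01,0],[1,0,0,0.02,0],[1,0,0,0.04,0],[1,0,0,0.07,0],[1,0,0,0.1,0],[1,0,0,0.14,0],[1,0,0,0.15,0],[1,0,0,0.15,0]]])

```text
t: 9.95
tool_pos: [0.4926, -0.3703, 0.3164]
orientation: [3.117, -0.359, 0.008]
force: [0.2, -0.2, -0.5]
opening: 0.0238
```

```bash
python3 - <<'E'
from plant import sensors, read_camera
import cv2,pickle
from h import *
s=sensors.read_state();print(s["t"],s["tool_pos"],s["orientation"],s["force"],s["opening"])
for n in ["scene","top","wrist"]:
    c=read_camera(n); pickle.dump(c,open(f"{n}8.pkl","wb")); cv2.imwrite(f"pics/{n}8.png",c["color"][:,:,::-1])
    if n=="scene": cv2.imwrite("pics/scene8c.png",cv2.resize(c["color"][130:310,170:310,::-1],None,fx=4,fy=4,interpolation=cv2.INTER_CUBIC)[:600])
E
```

```text
9.95 [ 0.49261726 -0.37031853  0.31638773] [ 3.1174909  -0.35890126  0.00774437] [ 0.20528198 -0.2435111  -0.53831992] 0.023764230490378326
```

View pics/scene8c.png

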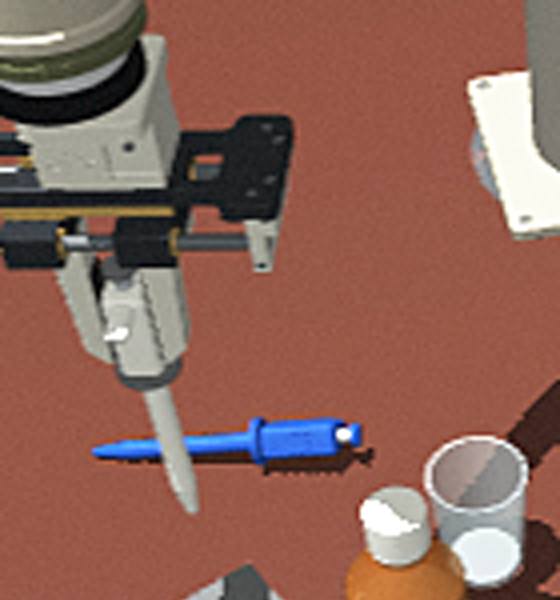

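View pics/wrist8.png

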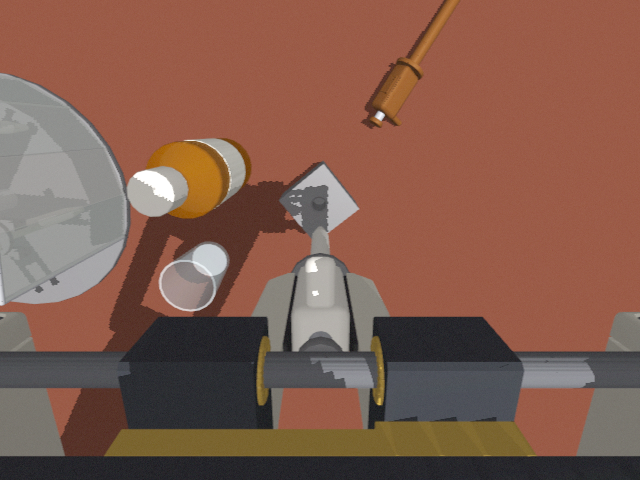

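```bash
python3 - <<'E'
from h import *
S=pickle.load(open("scene8.pkl","rb"));W=pickle.load(open("wrist8.pkl","rb"))
p=np.array([.4926,-.3703,.3164]); g=.3164-.1527
for h in (0,.123,.1255,.2): 
    q=p.copy(); q[2]=g+h; print(h,proj(S,q)[0],(proj(S,q)[0]-[170,130])*4+1.5,proj(W,q)[0])
for h in (0,.03):
  print(proj(S,[p[0]+.01,p[1],g+h])-proj(S,[p[0],p[1],g+h]),proj(S,[p[0],p[1]+.01,g+h])-proj(S,[p[0],p[1],g+h]))
cv2.imwrite("pics/w8c.png",cv2.resize(W["color"][190:390,220:420,::-1],None,fx=3,fy=3,interpolation=cv2.INTER_CUBIC))
E
```

```text
0 [217.27332264 259.46368282] [190.59329055 519.3547313 ] [322.50993707 221.96281878]
0.123 [206.63120872 222.70756168] [148.02483486 372.33024672] [323.95482526 278.42938973]
0.1255 [206.39367192 221.88714845] [147.07468769 369.04859379] [324.00268512 280.29976447]
0.2 [198.86235342 195.87520597] [116.94941369 265.00082389] [326.30881729 370.42395348]
[[0.30012841 3.17522017]] [[ 4.26146307 -0.77567644]]
[[0.29054118 3.18911656]] [[ 4.35784231 -0.78062648]]
```

View pics/w8c.png

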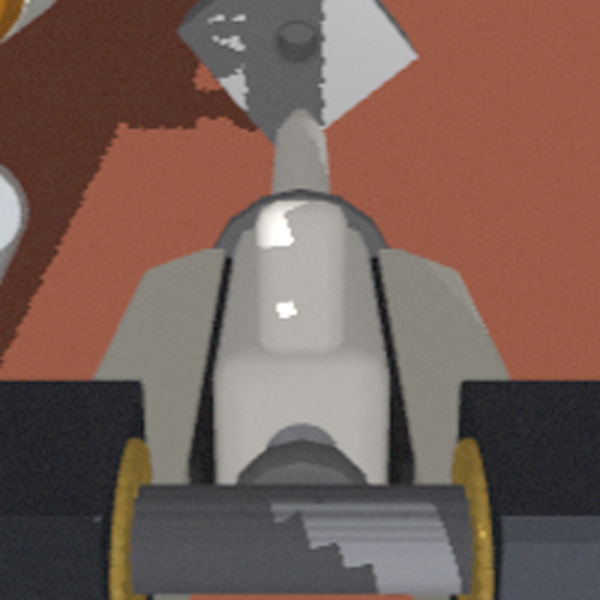

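play_rows(series=[[[1,-0.015,0.03,0,0.05],[1,-0.03,0.07,0,0.12],[1,-0.045,0.115,0,0.2],[1,-0.06,0.16,0,0.27],[1,-0.075,0.205,0,0.34],[1,-0.09,0.25,0,0.4],[1,-0.1,0.295,0,0.445],[1,-0.11,0.33,0,0.445]]])

```text
t: 10.9
tool_pos: [0.3801, -0.0373, 0.3106]
orientation: [-3.122, -0.341, 0.004]
force: [0.5, 0.4, -1.5]
opening: 0.0239
```

play_rows(series=[[[1,0,0.02,0,0],[1,0,0.035,0,0],[1,0,0.035,0,0],[1,0,0.035,0,0]]])

```text
t: 11.3
tool_pos: [0.3811, -0.0045, 0.3113]
orientation: [-3.123, -0.34, 0.004]
force: [-0.4, -0.1, -0.7]
opening: 0.024
```

```bash
python3 - <<'E'
from plant import sensors, read_camera
import cv2,pickle
from h import *
s=sensors.read_state();print(s["t"],s["tool_pos"],s["orientation"],s["force"],s["opening"],s["q"])
for n in ["wrist"]:
    c=read_camera(n); pickle.dump(c,open(f"{n}9.pkl","wb")); cv2.imwrite(f"pics/{n}9.png",c["color"][:,:,::-1])
E
```

```text
11.3 [ 0.38113372 -0.00447738  0.31126723] [-3.12293283 -0.33993852  0.00369135] [-0.39071581 -0.1228952  -0.67400442] 0.024043620438483255 [-1.46107736e-01 -5.00986681e-01  1.90183921e+00 -3.93779186e-04
  1.74306756e+00  1.20777066e+00]
```

View pics/wrist9.png

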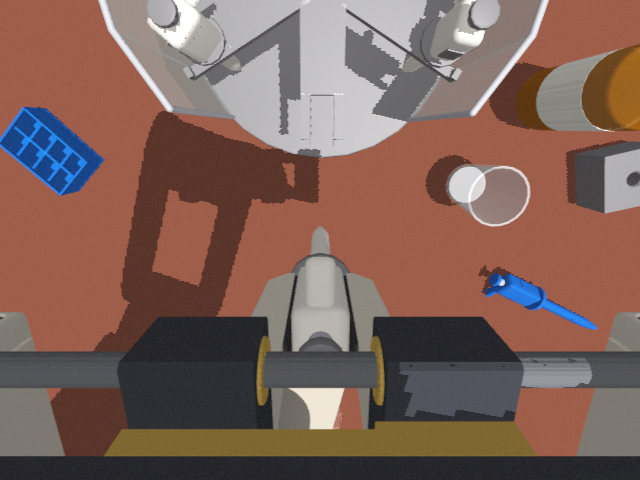

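```bash
python3 - <<'E'
from h import *
W=pickle.load(open("wrist9.pkl","rb"))
cv2.imwrite("pics/w9c.png",cv2.resize(W["color"][70:260,260:390,::-1],None,fx=3.1,fy=3.1,interpolation=cv2.INTER_CUBIC))
E
```

```text
(no output)
```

View pics/w9c.png

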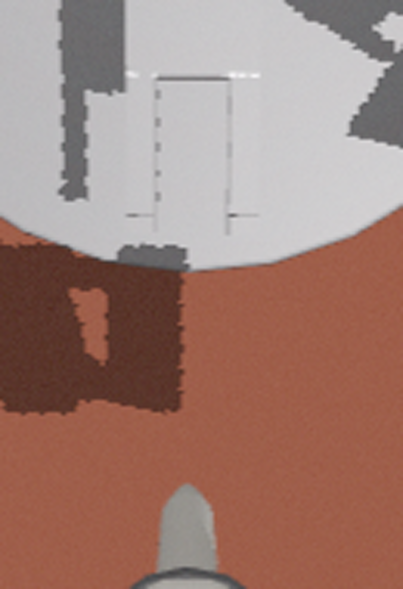

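```bash
python3 - <<'E'
from h import *
W=pickle.load(open("wrist9.pkl","rb"))
f=lambda x,y:(260+x/3.1-.4,70+y/3.1-.4)
L=onz(W,*f(193,215),.158);Bk=onz(W,*f(193,77),.155);F=onz(W,*f(187.5,493),.1587)
print("lip130",L,"back94",Bk,"len",np.linalg.norm((L-Bk)[:2]),"dir",np.degrees(np.arctan2(*(Bk-L)[:2][::-1])),"foot",F)
u=(Bk-L)[:2];u/=np.linalg.norm(u);n=np.array([-u[1],u[0]])
seat=(Bk[:2]-u*.016+L[:2]+u*.02)/2;print("seat",seat)
tcp=np.array([.38113,-.00448])
for nm,q in (("foot",F[:2]),("tcp",tcp)):
    d=seat-q;print(nm,"along",d@u,"lat(left+)",d@n)
print("slotwidth",np.linalg.norm(onz(W,*f(156,150),.155)-onz(W,*f(230,150),.155)))
E
```

```text
lip130 [0.45325388 0.01085668 0.158     ] back94 [0.48813644 0.01856231 0.155     ] len 0.0357235104075252 dir 12.456710327131747 foot [ 0.37515163 -0.00475339  0.1587    ]
seat [0.47264808 0.01514089]
foot along 0.09949254281150129 lat(left+) -0.001604210871547481
tcp along 0.09359593883127722 lat(left+) -0.0005816201209981401
slotwidth 0.020274797376574446
```

play_rows(series=[[[1,0,0,-0.04,0],[1,0,0,-0.08,0],[1,0,0,-0.109,0],[1,0,0,-0.109,0],[1,0.02,0.004,-0.109,0],[1,0.04,0.0085,-0.109,0],[1,0.04,0.0085,-0.109,0],[1,0.04,0.0085,-0.109,0]]])

```text
t: 12.15
tool_pos: [0.422, 0.0035, 0.2048]
orientation: [3.123, 0.338, 0.0]
force: [-1.6, -0.7, -1.3]
opening: 0.0235
```

```bash
python3 - <<'E'
from plant import sensors, read_camera
import cv2,pickle
from h import *
s=sensors.read_state();print(s["t"],s["tool_pos"],s["orientation"],s["force"],s["opening"])
p=s["tool_pos"]
for n in ["wrist","scene"]:
    c=read_camera(n); pickle.dump(c,open(f"{n}10.pkl","wb")); cv2.imwrite(f"pics/{n}10.png",c["color"][:,:,::-1])
    if n=="scene":
        cv2.imwrite("pics/scene10c.png",cv2.resize(c["color"][160:310,310:450,::-1],None,fx=4,fy=4,interpolation=cv2.INTER_CUBIC))
        for h in (-.030,-.153,.047): print(h,(proj(c,[p[0],p[1],p[2]+h])[0]-[310,160])*4+1.5)
E
```

```text
12.15 [0.42199412 0.0035482  0.20475452] [3.12313136e+00 3.37727835e-01 3.52604650e-04] [-1.55211372 -0.65743736 -1.29202451] 0.023530186446257245
-0.03 [204.87627101 200.07775038]
-0.153 [195.13659643 328.76370335]
0.047 [211.8121687  108.43684429]
```

View pics/scene10c.png

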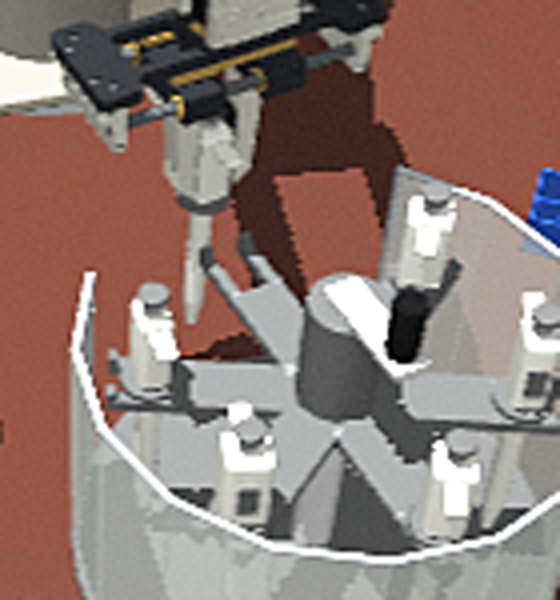

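View pics/wrist10.png

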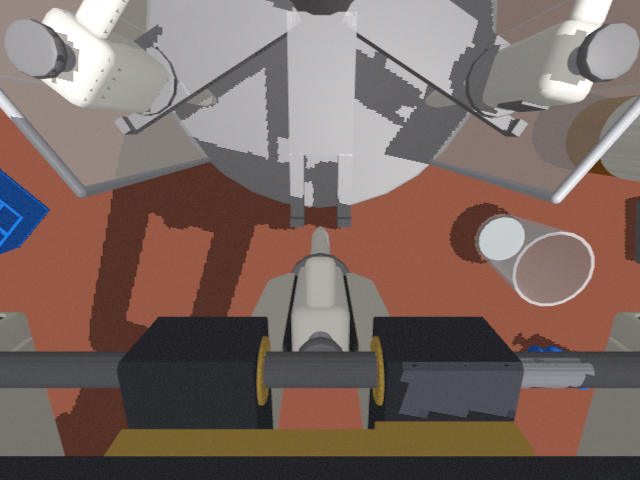

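play_rows(series=[[[1,0.013,0.003,0,0],[1,0.026,0.006,0,0],[1,0.039,0.0085,0,0],[1,0.052,0.0115,0,0],[1,0.052,0.0115,0,0],[1,0.052,0.0115,0,0],[1,0.052,0.0115,0,0]]])

```text
t: 12.95
tool_pos: [0.473, 0.0154, 0.2038]
orientation: [3.123, 0.338, -0.0]
force: [0.7, 0.4, -0.3]
opening: 0.0238
```

```bash
python3 - <<'E'
from plant import sensors, read_camera
import cv2,pickle
from h import *
s=sensors.read_state();print(s["t"],s["tool_pos"],s["orientation"],s["force"],s["opening"])
p=s["tool_pos"]
for n in ["wrist","scene"]:
    c=read_camera(n); pickle.dump(c,open(f"{n}11.pkl","wb")); cv2.imwrite(f"pics/{n}11.png",c["color"][:,:,::-1])
    if n=="scene":
        cv2.imwrite("pics/scene11c.png",cv2.resize(c["color"][170:280,320:420,::-1],None,fx=5.4,fy=5.4,interpolation=cv2.INTER_CUBIC))
E
```

```text
12.95 [0.47298995 0.01536537 0.20376425] [ 3.12327599e+00  3.38029882e-01 -3.40012870e-04] [ 0.74776806  0.36555053 -0.28259333] 0.02381695489475169
```

View pics/scene11c.png

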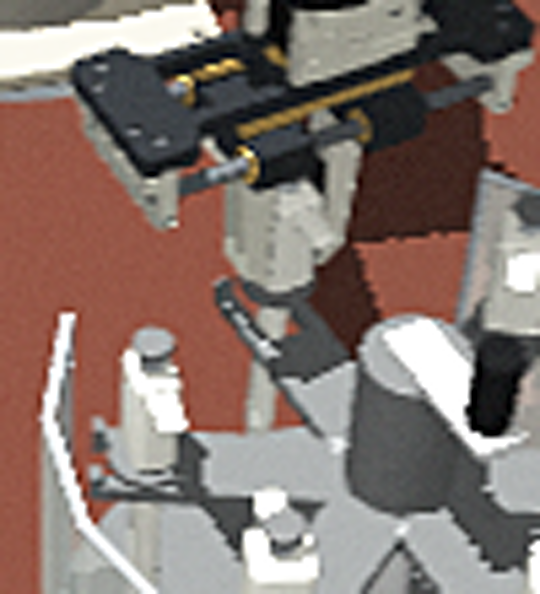

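View pics/wrist11.png

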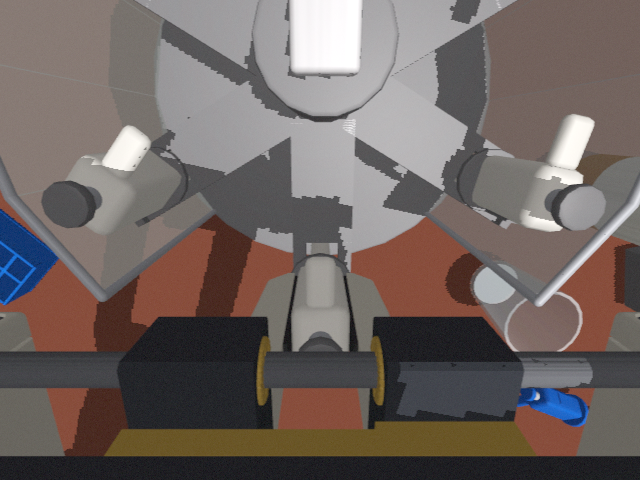

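```bash
python3 - <<'E'
from h import *
W=pickle.load(open("wrist11.pkl","rb"));S=pickle.load(open("scene11.pkl","rb"))
cv2.imwrite("pics/w11c.png",cv2.resize(W["color"][180:330,250:390,::-1],None,fx=4,fy=4,interpolation=cv2.INTER_CUBIC))
tc=np.array([.473,.01537]);u=np.array([.977,.213]);n=np.array([-.213,.977])
# collar top front edge / bottom at offsets
for off in (0,-.0015,-.003):
  print(off,proj(W,[*(tc+u*(off+.018)),.1788])[0], proj(S,[*(tc+u*off),.1738])[0])
print("slot back if TCP r=.110:",proj(W,[*(tc+u*.016),.155])[0])
E
```

```text
0 [321.8926286  251.39487216] [371.2876041  222.75878403]
-0.0015 [321.88726994 253.97543727] [370.98598386 222.37770194]
-0.003 [321.88193578 256.54420331] [370.68487964 221.9972718 ]
slot back if TCP r=.110: [321.67345696 241.35014645]
```

View pics/w11c.png

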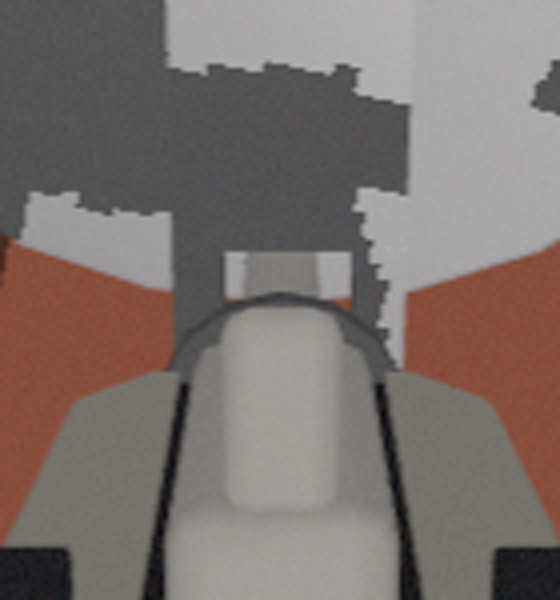

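play_rows(series=[[[1,0.002,-0.0005,0,0],[1,0.002,-0.0005,-0.004,0],[1,0.002,-0.0005,-0.008,0],[1,0.002,-0.0005,-0.012,0],[1,0.002,-0.0005,-0.015,0],[1,0.002,-0.0005,-0.017,0],[1,0.002,-0.0005,-0.017,0]]])

```text
t: 13.75
tool_pos: [0.4754, 0.0151, 0.1861]
orientation: [-3.123, -0.338, 0.001]
force: [-0.5, 0.8, -0.6]
opening: 0.0237
```

```bash
python3 - <<'E'
from plant import sensors, read_camera
import cv2,pickle
from h import *
s=sensors.read_state();print(s["t"],s["tool_pos"],s["force"],s["wrist_torque"],s["opening"])
W=read_camera("wrist")
cv2.imwrite("pics/w12c.png",cv2.resize(W["color"][180:330,250:390,::-1],None,fx=4,fy=4,interpolation=cv2.INTER_CUBIC))
c=read_camera("scene");cv2.imwrite("pics/scene12c.png",cv2.resize(c["color"][170:280,320:420,::-1],None,fx=5.4,fy=5.4,interpolation=cv2.INTER_CUBIC))
E
```

```text
13.75 [0.47537375 0.01508952 0.18614742] [-0.5048846   0.8156917  -0.55770879] [0.06779338 0.01367531 0.05001498] 0.023729602279509633
```

View pics/w12c.png

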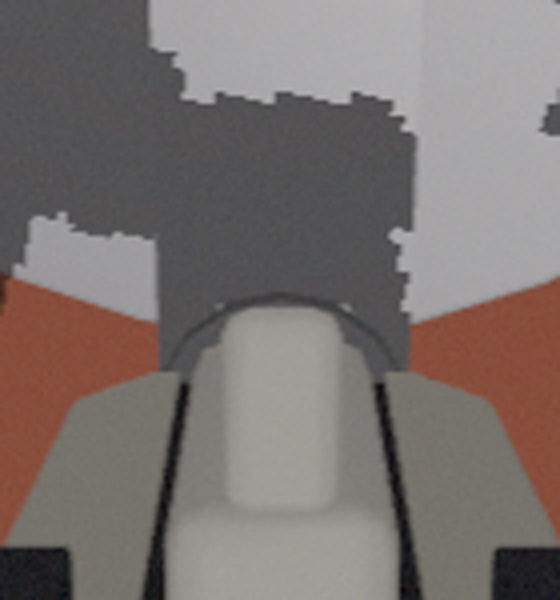

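View pics/scene12c.png

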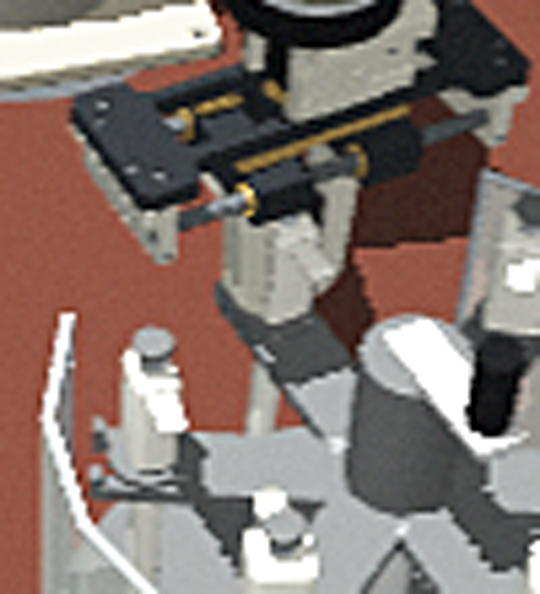

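play_rows(series=[[[1,0,0,-0.001,0],[1,0,0,-0.002,0],[1,0,0,-0.0025,0],[1,0,0,-0.0025,0]]])

```text
t: 14.25
tool_pos: [0.4759, 0.0151, 0.1852]
orientation: [3.123, 0.338, 0.001]
force: [-2.0, 0.7, 5.8]
opening: 0.0241
```

play_rows(series=[[[0.4,0,0,0,0],[0.1,0,0,0,0],[-0.2,0,0,0,0],[-0.2,0,0,0,0],[-0.2,0,0,0,0]]])

```text
t: 14.75
tool_pos: [0.4756, 0.0151, 0.184]
orientation: [-3.123, -0.338, 0.0]
force: [-0.6, 0.8, 0.3]
opening: 0.0536
```

```bash
python3 - <<'E'
from plant import sensors, read_camera
import cv2,pickle
from h import *
s=sensors.read_state();print(s["t"],s["tool_pos"],s["force"],s["wrist_torque"],s["opening"])
W=read_camera("wrist")
cv2.imwrite("pics/w13c.png",W["color"][:,:,::-1])
c=read_camera("scene");cv2.imwrite("pics/scene13c.png",cv2.resize(c["color"][170:280,320:420,::-1],None,fx=5.4,fy=5.4,interpolation=cv2.INTER_CUBIC))
E
```

```text
14.75 [0.47558613 0.01509555 0.18402023] [-0.56396507  0.83409206  0.30944153] [ 0.03888988 -0.04112777  0.01715517] 0.053617412916585845
```

View pics/w13c.png

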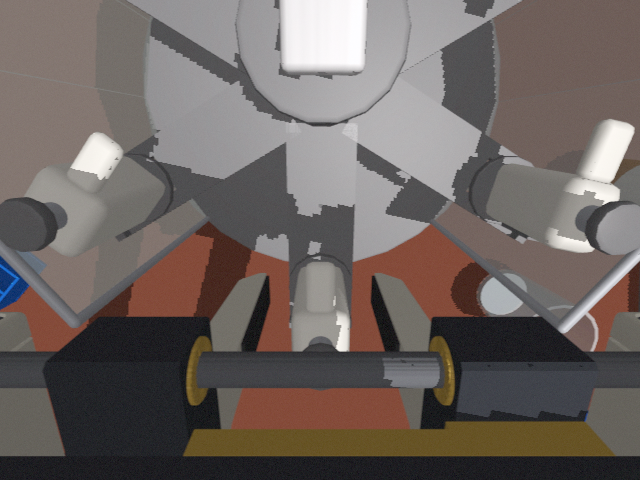

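View pics/scene13c.png

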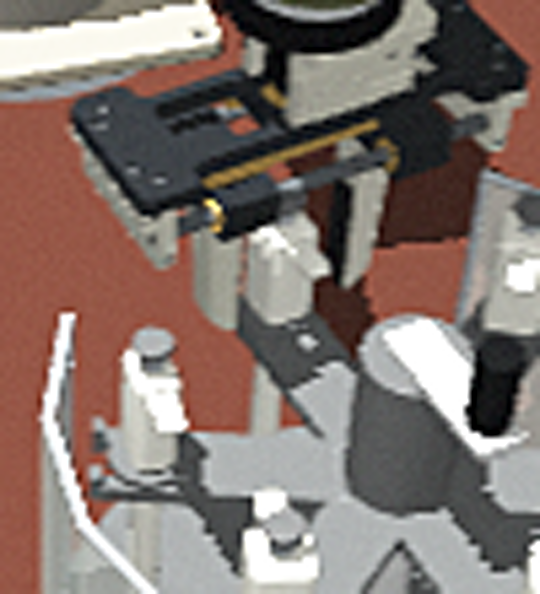

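play_rows(series=[[[-0.2,0,0,0.015,0],[-0.2,0,0,0.035,0],[-0.2,0,0,0.06,0],[-0.2,0,0,0.09,0],[-0.2,0,0,0.12,0],[-0.2,0,-0.03,0.14,0],[-0.2,-0.03,-0.07,0.14,0],[-0.2,-0.05,-0.11,0.14,0]]])

```text
t: 15.65
tool_pos: [0.4251, -0.0957, 0.3264]
orientation: [3.122, 0.341, 0.004]
force: [0.6, -0.4, -0.4]
opening: 0.0563
```

play_rows(series=[[[-0.2,0,-0.04,0,0],[-0.2,0,-0.08,0,0],[-0.2,0,-0.12,0,0],[-0.2,0,-0.16,0,0],[-0.2,0,-0.2,0,0],[-0.2,0,-0.24,0,0],[-0.2,0,-0.24,0,0]]])

```text
t: 16.35
tool_pos: [0.4246, -0.3388, 0.3243]
orientation: [3.123, 0.332, -0.001]
force: [-0.0, 0.2, -1.4]
opening: 0.056
```

```bash
python3 - <<'E'
from plant import sensors, read_camera
import cv2,pickle
from h import *
s=sensors.read_state();print(s["t"],s["tool_pos"],s["force"],s["opening"])
c=read_camera("top");pickle.dump(c,open("t14.pkl","wb"));cv2.imwrite("pics/t14.png",cv2.resize(c["color"][135:270,180:320,::-1],None,fx=4.4,fy=4.4,interpolation=cv2.INTER_CUBIC))
cv2.imwrite("pics/t14f.png",c["color"][:,:,::-1])
c=read_camera("scene");cv2.imwrite("pics/scene14c.png",cv2.resize(c["color"][190:350,310:470,::-1],None,fx=3.7,fy=3.7,interpolation=cv2.INTER_CUBIC))
E
```

```text
16.35 [ 0.42462364 -0.33883718  0.32427531] [-0.0484096   0.21078731 -1.37892376] 0.056009452280386805
```

View pics/t14.png

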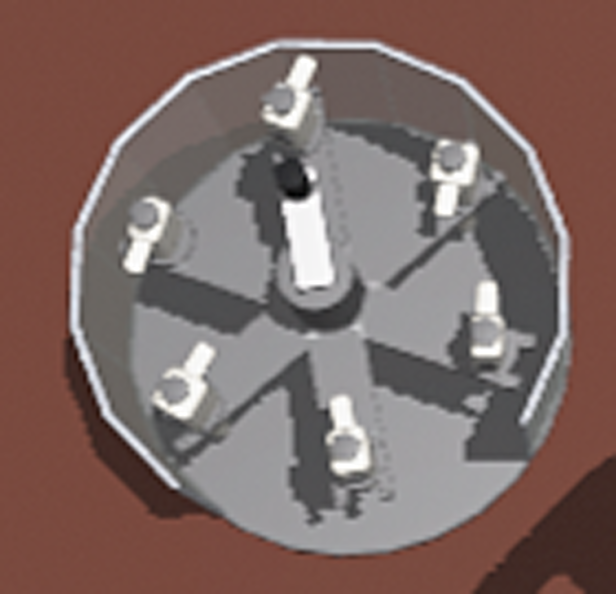

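View pics/t14f.png

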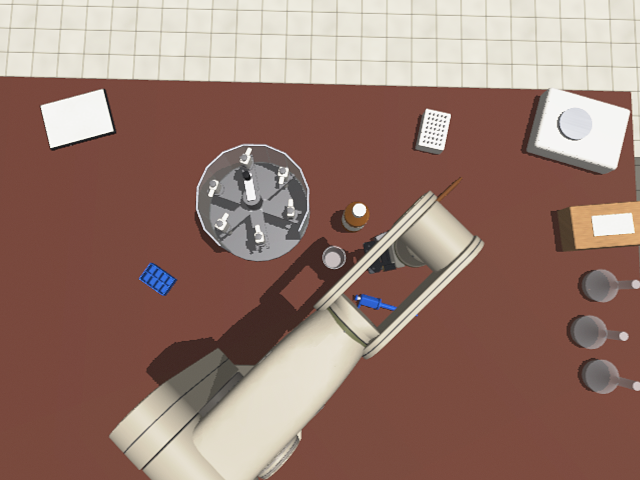

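View pics/scene14c.png

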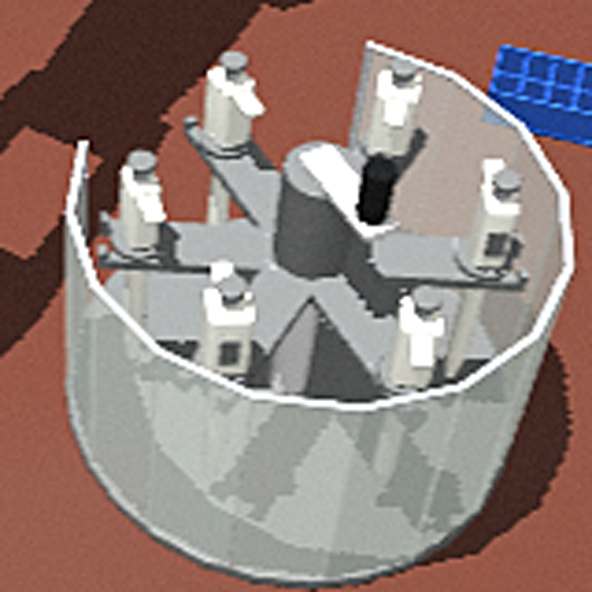

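```bash
python3 - <<'E'
from h import *
T=pickle.load(open("t14.pkl","rb"))
w=onz(T,348/4.4+180-.4,446/4.4+135-.4,.232)[:2]-[.5775,.0335]
print(np.hypot(*w),np.degrees(np.arctan2(w[1],w[0]))%360)
from plant import robot
robot.close_job()
E
```

```text
0.10761293745537684 192.06331626349427
the job is handed in; nothing more can be done
```

I turned the carousel about 90° clockwise by the crank knob until the empty hook faced the gap. Then I took the white pipette out of its block, passed it in through the gap and lowered it behind the hook's lips. I felt about 6 N of contact at the seat, let go, backed the arm away and handed the job in at about 16.5 s, against the 61 s limit.

**Pipette:** the last pictures show it hanging upright among the other five. Its top is 108 mm from the axis (the seat is at 110 mm) and at a bearing of 192.1°.

**Hook at the gap:** the middle of the gap measured 191.7°, and the hook measured 192.1° after I released the knob, so it is within about 0.5°. My first turn overshot by about 5°, and I corrected it before letting go of the knob.

**Bystanders:** the bottle, beaker and cuvette box look to be standing where they were. I judged this from the pictures and did not re-measure them.

**Disagreement:** the wrist and top cameras differed by about 5 mm on where the axis is. I relied on the arm's own position and on what the wrist camera showed of the pipette against the hook.

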